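# Bring the nut pan round on the parts carousel and nest it in the cradle

## Task

Turn the parts carousel by its rim posts until the small pan with the hex nut in it stands in the open gap of the clear cover, and lift that pan out, always keeping it upright. Its bay admits fingers only at the pan's two ends and the cradle only at its two long sides, so stand the pan on the bench, let go, and take it again the other way. Then lower it gently into the tapered tray of the cradle until its collar rests on the tray's rim, without forcing it, and let go, leaving the other parts in the carousel and the gear, tape measure and yellow screwdriver where they lie.

Things in the scene. Friction and masses are not known exactly. Their poses are not given: they have to be found in the camera images.
- guard: Fixed foot, spindle and clear cover of the carousel. Origin on the bench, on the carousel's axis. The cover is a flat clear plate, radius 118 mm, 80 to 84 mm above the bench (cap nut on the axis, radius 13 mm, up to 92 mm). It is cut away through 120 degrees, centred on this body's -x (roughly toward the robot): the gap, the only place where a bay can be picked from above.
- carousel: Turning grey disc, radius 145 mm, top 24 mm above the bench. Origin on the bench, on the axis; the frame turns with it. Turns either way without a stop, stays where left, takes about 0.15 N m. Bays are centred 92 mm from the axis: toward its -x the nut pan, -y the spark plug, +x the washer pan, +y the bearing.
- bay (a point): Centre of the nut pan's bay on the disc's top face, 24 mm above the bench; turns with the disc. Like every bay it has two parallel upright walls 54 mm apart, 3 mm thick, 64 mm long radially, up to 76 mm above the bench. Its inner and outer ends are open save for 4 mm high ridges on the disc 27 mm either way from here.
- post (a point): Top of one of four round upright steel posts on the disc, outside the cover, 135 mm from the axis, midway between bays (45, 135, 225, 315 degrees in the carousel's frame; this one is at 225). 12 mm in diameter, from the disc up to 130 mm above the bench. Push a post (or hold it loosely) above the cover to turn the disc; it moves only round its circle.
- nut_pan: Wanted pan: aluminium, rectangular, tapered, open, a large hex nut fixed inside, 0.1 to 0.16 kg. Origin: centre of its underside, x along its length (radial in the bay). 40 mm high; underside 44 x 30 mm, 52 x 38 mm at 28 mm; from 28 to 40 mm up a thick straight-sided collar, 62 mm (x) by 48 mm (y), gripped across x or y. In the bay its underside is 24 mm above the bench.
- washer_pan: A pan of the same shape with a flat washer in it instead of the nut; stays in the carousel. Origin at the centre of its underside.
- bearing: Ball bearing 47 x 47 x 14 mm, stays in the carousel. Origin at the centre of its underside.
- spark_plug: Spark plug lying in its bay, 20 x 71 x 18 mm, stays in the carousel. Origin at the centre of its underside.
- cradle: Fixed steel cradle, base plate 110 x 72 x 8 mm. Origin at the centre of its underside, on the bench; x along its length. In the middle a tapered tray, long side along x. At each end of the tray an upright cheek plate: inner face 36 mm from the centre, 60 mm wide, up to 75 mm above the bench. The long sides are open.
- seat (a point): Where the origin of a nested pan lies, 15 mm above the bench at the cradle's centre (pan collar on the tray's rim, pan length along the cradle's x, either way round). The tray's rim is 43 mm above the bench, mouth 55 x 41 mm inside, 59 x 45 mm outside; a nested pan has about 1.5 mm of play all round.
- gear: Loose toothed gear, 63 mm across, 23 mm high, a bystander lying on the bench. Origin at the centre of its underside.
- tape_measure: Loose tape measure 35 x 72 x 64 mm, a bystander. Origin at the centre of its underside.
- screwdriver_yellow: Loose screwdriver with yellow handle, 224 mm long along its y, 27 mm thick, a bystander. Origin below its middle. The bench just beyond it, centred 55 mm farther from the robot in x, is clear: room to stand the pan.
Not all that is in view belongs to the job. Leave any red look-alike of the bearing alone.

How it is judged:
By the outcome, as a careful person would: the job done as asked, in the order asked, and still so for the second after the job is handed in, with the robot touching nothing.
It also fails if it takes over 67 s, if anything falls off the work surface, if the arm or the gripper's body presses on something with over 40 N, if the wrist force passes 120 N, or if a joint passes its speed limit or range.

## Robot

A 6-joint arm with a two-finger parallel gripper is mounted at the origin on a cart in front of the work surface, level with it; the furniture and walls round the work are solid. World frame = base frame: x ahead of the robot, y to its left, z up, the work surface at z = 0. Lengths are in m, angles in rad, forces in N, time in s.
With the tool pointing down it reaches from about 0.3 to 0.875 m from the base axis. Payload 6.4 kg.
Tool frame: the origin (TCP) lies at the centre of the arm's flange, where the gripper is bolted on; the fingertips stand 173 mm ahead of it and the grasp point (between the pads) lies 155 mm ahead of it; z points along the fingers, x is the direction in which the jaws open and shut, and the axes are right-handed (so a half turn about z gives the same grasp; the last joint's range is limited). The gripper opens to 85 mm and grips with 20 to 120 N. Pads are 22 mm wide; open, the fingers measure 114 mm over their backs; the gripper's body (76 mm by 85 mm) begins 54 mm behind the grasp point. The pads swing forward as they close: fully open they stand 13 mm farther back than shut.
Start: joints at [-1.319, 0.181, 1.607, -0, 1.354, -0.206], TCP at [0.254, -0.516, 0.405] pointing down, gripper open.
Joint ranges: [-2.99, 2.99], [-0.89, 2.07], [0.3, 2.58], [-1.14, 4.28], [0, 2.63], [-3.12, 3.12]. Speed limits (rad/s): [2.57, 2.57, 3.01, 3.14, 3.14, 3.14].

## Interface

Orientations are given as a unit quaternion [w, x, y, z].
In Python, from bench import ctrl gives the robot as it stands. The module is installed in compiled form; this text tells all that it offers.
- The arm moves only by the tool move_arm, never from a script. Its argument "moves" is a list of rows, each an object of numbers: "gripper": the opening in per cent of the stroke, from 0 (shut) to 100 (fully open); "x", "y", "z": the shift along the tool's x, y, z in cm; "roll": the turn about the tool's z in degrees. In form: [{"gripper": .., "x": .., "y": .., "z": .., "roll": ..}, ...]. A call has 1 to 5 rows; each row shifts and turns the commanded pose from where the row before left it, along the tool's axes as they then stand; what a row does not reach is not made up. A row lasts 1/8 s, in which the tool goes at most 62.5 mm and 10.7 degrees, less where a joint would pass 70% of its speed; a pose out of reach is approached as far as the arm can. A call is refused whole if a number of a shift passes 6.25 or a number of a turn 10.7, either way. A call with a gripper value outside its range is refused whole. The fingers move at their own pace and stop on an object; the grip force is fixed at half the most. Time passes only in rows, so rows that do not move let the fingers close. It gives the time, the measured TCP pose, the force and the opening at its end, in the units of the state.
- ctrl.get_obs(): the state, without advancing time (a new reading comes with each control period).
- ctrl.camera(name): name is "side" or "top" or "wrist"; returns a dict with "img" (400x640x3 uint8, red, green, blue), "fx", "fy", "cx", "cy" (pixels), "world_from_camera" (4x4, takes a point from camera to world coordinates); the wrist camera has in their place "tool_from_camera" (4x4, takes a point from camera to tool coordinates, whose origin is the TCP and whose axes are the tool frame's). Camera axes: x right, y up, looking along -z (the intrinsics and any distortion apply to the point x, -y, -z); pixel columns grow to the right and rows downward; lengths in m; the calibration is good to about 2 mm. A picture is of the moment at which its call begins: read the wrist's pose just before it. There is no depth.
- ctrl.hand_in(): hands the job in, once; it reports no verdict.
The state is a dict: "time_s": time; "q": joint angles; "dq": joint speeds; "joint_efforts": joint torques, N m; "eef_pos": TCP position; "eef_rot": TCP orientation; "wrist_force": force on the tool from outside, world axes, zero at the start; "torque": the same for the moment, N m; "opening": opening from 0.0 (shut) to 1.0 (fully open).
Only numpy, scipy, OpenCV 4.12 (cv2) and the standard library are available. Lean on these libraries where they do the work, as an engineer would, in place of code of your own. Each camera call takes 0.05 s, during which the arm holds its last target. There are 200 camera calls.

## Working session

There is one attempt and no reset: what is moved stays moved. The work goes in short steps, Python scripts to look and compute and a tool call to move; the robot and the scene stay as the last step left them, time stands still between calls to the robot, and variables do not carry over. Pictures are saved under pics/ and viewed, about 8 in all and at most 12, crops included, and the job is handed in when it is done.

Besides the shell and the picture viewer there is one more tool, called after "Request:" as a command line: name --argument value ..., lists and objects as JSON in quotes. move_arm: Moves the arm, as the interface text tells. Its arguments: {"type":"object","properties":{"moves":{"type":"array","items":{"type":"object","properties":{"gripper":{"type":"number"},"x":{"type":"number"},"y":{"type":"number"},"z":{"type":"number"},"roll":{"type":"number"}}}}},"required":["moves"]}

```bash
mkdir -p pics; ls
cat > h.py <<'E'
import numpy as np, cv2
from bench import ctrl
from scipy.spatial.transform import Rotation as R
def snap(n,fn):
    o=ctrl.get_obs(); c=ctrl.camera(n); cv2.imwrite('pics/'+fn,c['img'][:,:,::-1])
    if 'tool_from_camera' in c:
        T=np.eye(4); q=o['eef_rot']; T[:3,:3]=R.from_quat([q[1],q[2],q[3],q[0]]).as_matrix(); T[:3,3]=o['eef_pos']
        W=T@np.array(c['tool_from_camera'])
    else: W=np.array(c['world_from_camera'])
    np.savez('pics/'+fn[:-4],W=W,K=[c['fx'],c['fy'],c['cx'],c['cy']],D=np.array(c.get('dist',c.get('distortion',[0,0,0,0,0])),float).ravel())
    return c
def ray(fn,u,v,z):
    d=np.load('pics/'+fn+'.npz'); fx,fy,cx,cy=d['K']
    r=d['W'][:3,:3]@np.array([(u-cx)/fx,-(v-cy)/fy,-1]); p=d['W'][:3,3]
    return p+r*(z-p[2])/r[2]
def proj(fn,P):
    d=np.load('pics/'+fn+'.npz'); fx,fy,cx,cy=d['K']
    p=d['W'][:3,:3].T@(np.array(P)-d['W'][:3,3]); return np.array([cx+fx*p[0]/-p[2],cy-fy*p[1]/-p[2]])
E
python3 - <<'E'
from h import *
for n in ('top','side','wrist'):
    c=snap(n,n+'0.png'); print(n,{k:(v if np.size(v)<30 else 0) for k,v in c.items()})
print(ctrl.get_obs())
a=cv2.imread('pics/top0.png');cv2.imwrite('pics/top0b.png',cv2.resize(a,(800,500)))
E
```

```text
pics
top {'img': 0, 'fx': 458.8742258080032, 'fy': 458.8742258080032, 'cx': 316.7232763545783, 'cy': 205.4040988734162, 'world_from_camera': array([[-0.02626718,  0.977679  , -0.20845577,  0.26091597],
       [-0.99964444, -0.02473298,  0.00996339, -0.00923781],
       [ 0.00458526,  0.20864336,  0.97798104,  1.36175138],
       [ 0.        ,  0.        ,  0.        ,  1.        ]])}
side {'img': 0, 'fx': 473.3129746906357, 'fy': 473.3129746906357, 'cx': 319.77501492625913, 'cy': 198.45625861332073, 'world_from_camera': array([[-0.99534035, -0.06234314,  0.07355891,  0.61293373],
       [ 0.09483904, -0.49521406,  0.86357894,  1.00703214],
       [-0.01741082,  0.86653123,  0.4988191 ,  0.68742229],
       [ 0.        ,  0.        ,  0.        ,  1.        ]])}
wrist {'img': 0, 'fx': 276.01170615651006, 'fy': 276.01170615651006, 'cx': 321.40214446858386, 'cy': 191.54784496433115, 'tool_from_camera': array([[ 9.99998139e-01,  1.49743855e-03,  1.21667392e-03,
        -6.42815862e-04],
       [ 1.77254735e-03, -9.62070568e-01, -2.72794941e-01,
        -6.90965234e-02],
       [ 7.62032510e-04,  2.72796590e-01, -9.62071432e-01,
         2.95741446e-02],
       [ 0.00000000e+00,  0.00000000e+00,  0.00000000e+00,
         1.00000000e+00]])}
{'time_s': 0.15, 'q': array([-1.31930863e+00,  1.81381505e-01,  1.60772613e+00,  5.77725943e-06,
        1.35378814e+00, -2.06269715e-01]), 'dq': array([ 0.00117485, -0.00186279, -0.00270395,  0.00040024,  0.00043934,
       -0.00075516]), 'joint_efforts': array([ 1.02972095e-03, -4.45257676e+01, -3.51691067e+01, -2.68249059e-04,
        5.87884511e-03,  1.45998575e-05]), 'eef_pos': array([ 0.25410221, -0.51561454,  0.40400993]), 'eef_rot': array([-4.52228971e-04,  8.49098281e-01, -5.28234498e-01, -4.69072443e-04]), 'wrist_force': array([ 0.37155182, -0.56649705,  0.22715703]), 'torque': array([ 0.0250246 , -0.02408657, -0.01115367]), 'opening': 0.9998773436839804}
```

View pics/top0b.png

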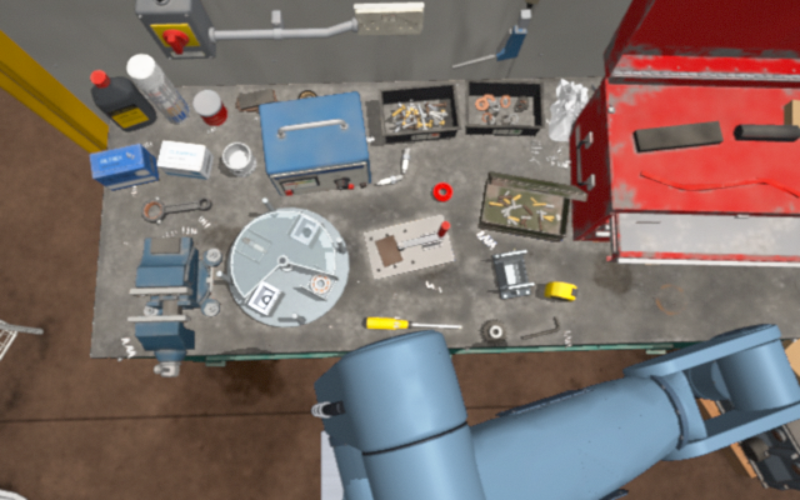

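View pics/side0.png

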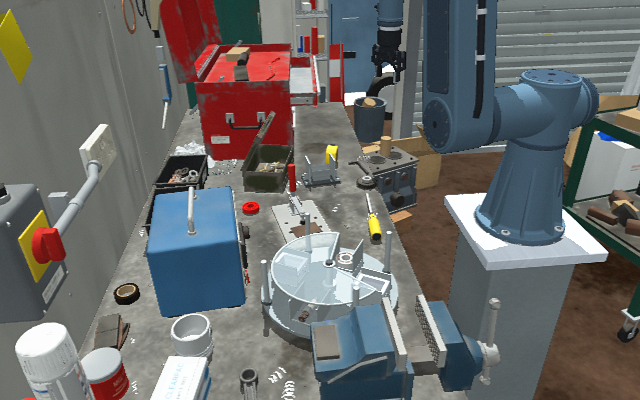

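Run:
```python
from h import *
a=cv2.imread('pics/top0.png')
c1=cv2.resize(a[155:275,175:285],None,fx=5,fy=5,interpolation=cv2.INTER_CUBIC)[:600]
c2=cv2.resize(a[185:260,380:430],None,fx=5,fy=5,interpolation=cv2.INTER_CUBIC)
out=np.zeros((600,800,3),np.uint8); out[:,:550]=c1; out[:375,550:800]=c2
cv2.imwrite('pics/crop0.png',out)
```

```text
(no output)
```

View pics/crop0.png

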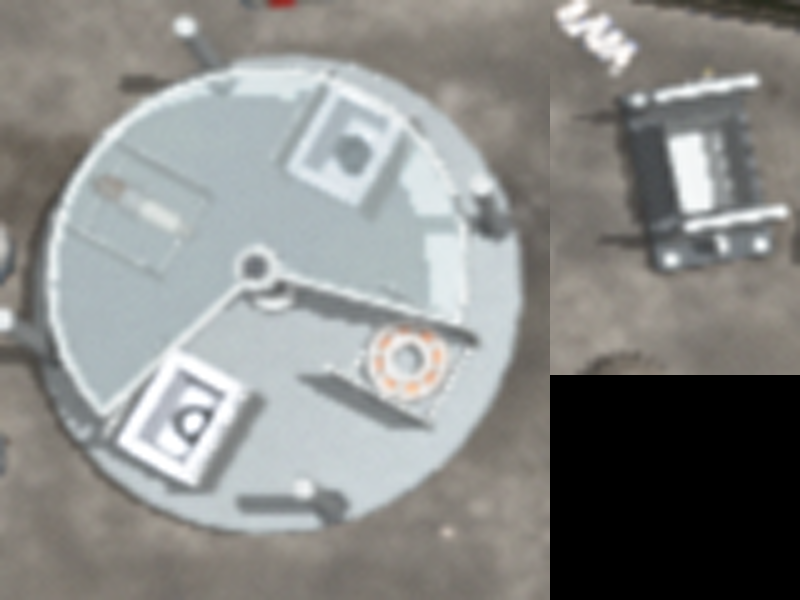

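Run:
```python
from h import *
def c1(x,y): return ((x+.5)/5-.5+175,(y+.5)/5-.5+155)
def c2(x,y): return ((x-550+.5)/5-.5+380,(y+.5)/5-.5+185)
p=lambda uv,z:ray('top0',*uv,z)[:3]
ax=p(c1(257,266),.092); print('axis',ax)
def pol(n,uv,z):
    d=p(uv,z)-ax; print(n,p(uv,z).round(4),np.hypot(d[0],d[1]).round(4),np.degrees(np.arctan2(d[1],d[0])).round(1))
for uv in [(185,27),(483,187),(305,488),(5,320)]: pol('post',c1(*uv),.13)
pol('pan UR',c1(348,140),.064);pol('pan LL',c1(188,418),.064)
pol('bearing',c1(408,360),.038)
pol('gapL',c1(103,412),.084);pol('gapR',c1(475,335),.084);pol('gapR2',c1(465,325),.084)
for n,uv,z in [('cheekTL',(660,93),.075),('cheekTR',(756,81),.075),('cheekBL',(688,222),.075),('cheekBR',(785,212),.075),
  ('plateTL',(628,97),.008),('plateBL',(655,268),.008),('plateBR',(772,255),.008)]: print(n,p(c2(*uv),z).round(4))
print('sd ends',p((292,259.5),.013),p((368.5,261.5),.013))
a=cv2.imread('pics/top0.png');h=cv2.cvtColor(a,cv2.COLOR_BGR2HSV)
print('box top',p((290,125),.2),p((272,152),.0))
```

```text
axis [0.53112579 0.23409869 0.092     ]
post [0.6609 0.2691 0.13  ] 0.1344 15.1
post [0.5645 0.1029 0.13  ] 0.1354 -75.7
post [0.4006 0.1993 0.13  ] 0.1351 -165.1
post [0.4964 0.3635 0.13  ] 0.134 105.0
pan UR [0.611  0.1875 0.064 ] 0.0924 -30.3
pan LL [0.4497 0.2774 0.064 ] 0.0922 152.0
bearing [0.4843 0.1556 0.038 ] 0.0914 -120.8
gapL [0.4514 0.3206 0.084 ] 0.1177 132.7
gapR [0.4899 0.112  0.084 ] 0.1288 -108.7
gapR2 [0.4958 0.1177 0.084 ] 0.1217 -106.9
cheekTL [ 0.5355 -0.2663  0.075 ]
cheekTR [ 0.5412 -0.322   0.075 ]
cheekBL [ 0.4602 -0.2773  0.075 ]
cheekBR [ 0.4646 -0.3329  0.075 ]
plateTL [ 0.5478 -0.2601  0.008 ]
plateBL [ 0.4435 -0.2698  0.008 ]
plateBR [ 0.4495 -0.34    0.008 ]
sd ends [0.38816739 0.05372115 0.013     ] [ 0.37652993 -0.17025103  0.013     ]
box top [0.73131483 0.04494428 0.2       ] [0.72446691 0.11148362 0.        ]
```

```bash
cat >> h.py <<'E'
def yaw(o):
    q=o['eef_rot']; M=R.from_quat([q[1],q[2],q[3],q[0]]).as_matrix(); return np.degrees(np.arctan2(M[1,0],M[0,0])), M
def plan(P,ps,n,roll_rows=None,start=None):
    """equal world steps, tool-down; print rows in tool cm/deg"""
    o=ctrl.get_obs(); y0,M=yaw(o); p=np.array(o['eef_pos']); 
    if start is not None: p,y0=np.array(start[:3]),start[3]
    d=(np.array(P)-p)/n*100; r=roll_rows or n; dr=-(ps-y0)/r
    print('from',p.round(4),round(y0,2),'tilt z',M[:,2].round(4),'q6',o['q'][5].round(2))
    y=y0
    for i in range(n):
        c,s=np.cos(np.radians(y)),np.sin(np.radians(y)); k=dr if i<r else 0
        print('x %.2f y %.2f z %.2f roll %.2f'%(c*d[0]+s*d[1], s*d[0]-c*d[1], -d[2], k)); y-=k
E
python3 -c "
from h import *
plan([.5645,.103,.33],14.3,15,10)"
```

```text
from [ 0.2541 -0.5156  0.404 ] -63.77 tilt z [-3.0e-04  1.3e-03 -1.0e+00] q6 -0.21
x -2.78 y -3.68 z 0.49 roll -7.81
x -2.26 y -4.02 z 0.49 roll -7.81
x -1.69 y -4.29 z 0.49 roll -7.81
x -1.09 y -4.48 z 0.49 roll -7.81
x -0.47 y -4.59 z 0.49 roll -7.81
x 0.15 y -4.61 z 0.49 roll -7.81
x 0.78 y -4.55 z 0.49 roll -7.81
x 1.39 y -4.40 z 0.49 roll -7.81
x 1.97 y -4.17 z 0.49 roll -7.81
x 2.52 y -3.86 z 0.49 roll -7.81
x 3.02 y -3.49 z 0.49 roll 0.00
x 3.02 y -3.49 z 0.49 roll 0.00
x 3.02 y -3.49 z 0.49 roll 0.00
x 3.02 y -3.49 z 0.49 roll 0.00
x 3.02 y -3.49 z 0.49 roll 0.00
```

Request:
move_arm --moves '[{"x":-2.8,"y":-3.7,"z":0.5,"roll":-7.8,"gripper":35},{"x":-2.3,"y":-4.0,"z":0.5,"roll":-7.8,"gripper":35},{"x":-1.7,"y":-4.3,"z":0.5,"roll":-7.8,"gripper":35},{"x":-1.1,"y":-4.5,"z":0.5,"roll":-7.8,"gripper":35},{"x":-0.5,"y":-4.6,"z":0.5,"roll":-7.8,"gripper":35}]'

```text
time_s: 0.78
eef_pos: [0.3576, -0.3072, 0.3794]
eef_rot: [-0.0, 0.977, -0.212, 0.0]
wrist_force: [0.3, -0.6, 0.6]
opening: 0.35
```

Request:
move_arm --moves '[{"x":0.2,"y":-4.6,"z":0.5,"roll":-7.8,"gripper":35},{"x":0.8,"y":-4.5,"z":0.5,"roll":-7.8,"gripper":35},{"x":1.4,"y":-4.4,"z":0.5,"roll":-7.8,"gripper":35},{"x":2.0,"y":-4.2,"z":0.5,"roll":-7.8,"gripper":35},{"x":2.5,"y":-3.9,"z":0.5,"roll":-7.8,"gripper":35}]'

```text
time_s: 1.4
eef_pos: [0.4619, -0.1013, 0.3545]
eef_rot: [0.0, 0.992, 0.126, 0.0]
wrist_force: [0.1, -0.2, -0.4]
opening: 0.35
```

Request:
move_arm --moves '[{"x":3.0,"y":-3.5,"z":0.5,"gripper":35},{"x":3.0,"y":-3.5,"z":0.5,"gripper":35},{"x":3.0,"y":-3.5,"z":0.5,"gripper":35},{"x":3.0,"y":-3.5,"z":0.5,"gripper":35},{"x":3.0,"y":-3.5,"z":0.5,"gripper":35}]'

```text
validation failed for argument at $.mo...
```

```bash
python3 -c "
from h import *
c=snap('wrist','w1.png'); print(proj('w1',[.5645,.103,.13]),proj('w1',[.531,.234,.092]),proj('w1',[.611,.1875,.064]))
plan([.5645,.103,.268],14.3,2)"
```

```text
[581.62285312 -70.79858138] [ 582.2380736  -314.57315986] [ 614.30388037 -129.61120709]
from [ 0.4628 -0.0974  0.3538] 14.92 tilt z [ 3.0e-04  3.5e-03 -1.0e+00] q6 -0.72
x 7.49 y -8.37 z 4.29 roll 0.31
x 7.45 y -8.41 z 4.29 roll 0.31
```

View pics/w1.png

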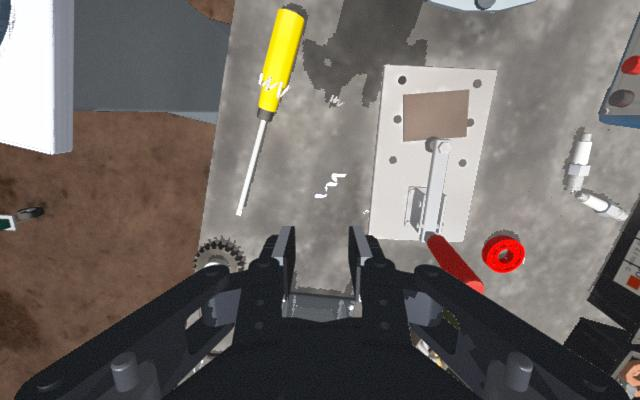

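Request:
move_arm --moves '[{"x":3.0,"y":-3.4,"z":0.5,"roll":0.6,"gripper":35},{"x":3.0,"y":-3.4,"z":0.5,"roll":0,"gripper":35},{"x":3.0,"y":-3.4,"z":0.5,"roll":0,"gripper":35},{"x":3.0,"y":-3.4,"z":0.5,"roll":0,"gripper":35},{"x":3.0,"y":-3.3,"z":0.5,"roll":0,"gripper":35}]'

```text
time_s: 2.08
eef_pos: [0.5674, 0.0983, 0.3293]
eef_rot: [0.0, 0.993, 0.119, -0.0]
wrist_force: [1.5, -0.8, 0.7]
opening: 0.352
```

```bash
python3 -c "
from h import *
c=snap('wrist','w1.png'); print(proj('w1',[.5645,.103,.13]),proj('w1',[.531,.234,.092]),proj('w1',[.611,.1875,.064]))
plan([.5645,.103,.268],14.3,2)"
```

```text
[319.4941692  215.83913829] [316.47721443   1.2579611 ] [399.54803021 104.84672084]
from [0.5686 0.1019 0.3288] 13.7 tilt z [ 9.0e-04  2.7e-03 -1.0e+00] q6 -0.27
x -0.19 y -0.10 z 3.04 roll -0.30
x -0.19 y -0.10 z 3.04 roll -0.30
```

View pics/w1.png

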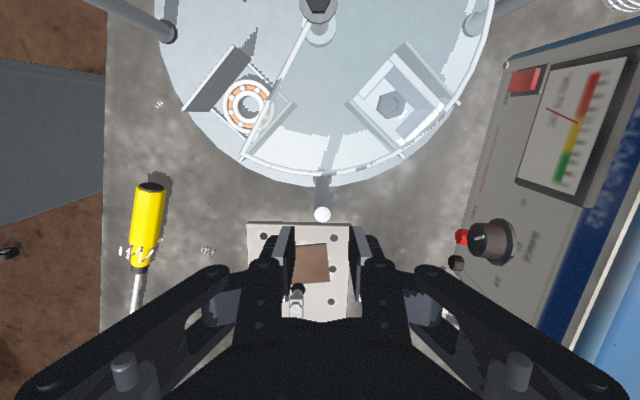

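Request:
move_arm --moves '[{"x":-0.3,"y":-0.1,"z":3.0,"roll":-0.6,"gripper":35},{"x":0,"y":-0.1,"z":3.1,"roll":0,"gripper":35},{"x":0,"y":0,"z":0,"roll":0,"gripper":25}]'

```text
time_s: 2.5
eef_pos: [0.5624, 0.0982, 0.2663]
eef_rot: [-0.0, 0.992, 0.124, -0.003]
wrist_force: [-0.6, -2.0, 0.3]
opening: 0.249
```

Request:
move_arm --moves '[{"x":-1.2,"y":-0.05,"z":0,"roll":5,"gripper":25},{"x":-1.7,"y":-0.1,"z":0,"roll":7,"gripper":25},{"x":-2.3,"y":-0.2,"z":0,"roll":10,"gripper":25},{"x":-2.3,"y":-0.2,"z":0,"roll":10,"gripper":25},{"x":-2.3,"y":-0.2,"z":0,"roll":10,"gripper":25}]'

```text
time_s: 3.12
eef_pos: [0.4683, 0.1087, 0.2705]
eef_rot: [-0.0, 0.97, -0.243, 0.002]
wrist_force: [3.2, 0.5, 0.9]
opening: 0.25
```

```bash
cat >> h.py <<'E'
AX=np.array([.531,.234])
def polar():
    o=ctrl.get_obs(); d=np.array(o['eef_pos'][:2])-AX; a=np.degrees(np.arctan2(d[1],d[0])); y,_=yaw(o)
    print('r %.4f phi %.1f yaw %.1f (yaw-phi-90 %.1f) z %.4f F'%(np.hypot(*d),a,y,(y-a-90+180)%360-180,o['eef_pos'][2]),o['wrist_force'].round(1),'q6',o['q'][5].round(2))
E
python3 -c "
from h import *
polar()"
```

```text
r 0.1401 phi -116.6 yaw -28.2 (yaw-phi-90 -1.6) z 0.2705 F [3.2 0.5 0.9] q6 0.47
```

Request:
move_arm --moves '[{"x":-2.3,"y":-0.4,"z":0,"roll":9.5,"gripper":25},{"x":-2.3,"y":-0.4,"z":0,"roll":10,"gripper":25},{"x":-2.3,"y":-0.3,"z":0,"roll":10,"gripper":25},{"x":-2.3,"y":-0.2,"z":0,"roll":10,"gripper":25},{"x":-2.3,"y":-0.2,"z":0,"roll":10,"gripper":25}]'

```text
time_s: 3.75
eef_pos: [0.4025, 0.2021, 0.2702]
eef_rot: [-0.0, 0.779, -0.627, 0.001]
wrist_force: [2.3, -2.0, -0.2]
opening: 0.247
```

```bash
python3 -c "
from h import *
polar()"
```

```text
r 0.1324 phi -166.1 yaw -77.6 (yaw-phi-90 -1.6) z 0.2702 F [ 2.3 -2.  -0.2] q6 1.56
```

Request:
move_arm --moves '[{"x":-2.3,"y":-0.1,"z":0,"roll":10,"gripper":25},{"x":-2.3,"y":-0.1,"z":0,"roll":10,"gripper":25},{"x":-2.3,"y":-0.2,"z":0,"roll":10,"gripper":25},{"x":-2.1,"y":-0.2,"z":0,"roll":9,"gripper":25},{"x":-1.6,"y":-0.1,"z":0,"roll":7,"gripper":25}]'

```text
time_s: 4.38
eef_pos: [0.4197, 0.3042, 0.2702]
eef_rot: [0.0, -0.473, 0.881, -0.0]
wrist_force: [-0.5, -2.1, 1.3]
opening: 0.249
```

Request:
move_arm --moves '[{"x":-0.2,"y":0,"z":0,"roll":0,"gripper":25},{"x":0,"y":0,"z":0,"roll":0,"gripper":35},{"x":0,"y":0,"z":-3,"roll":0,"gripper":35},{"x":0,"y":0,"z":-5,"roll":0,"gripper":60}]'

```text
time_s: 4.88
eef_pos: [0.4195, 0.3041, 0.348]
eef_rot: [-0.002, -0.476, 0.88, 0.0]
wrist_force: [0.7, 2.0, -0.3]
opening: 0.549
```

```bash
python3 -c "
from h import *
polar()
snap('top','t2.png'); snap('wrist','w2.png')
a=cv2.imread('pics/t2.png')
o=np.zeros((500,800,3),np.uint8);o[:,:480]=cv2.resize(a[155:280,170:290],(480,500),interpolation=cv2.INTER_CUBIC)
b=cv2.imread('pics/w2.png');o[:200,480:]=cv2.resize(b,(320,200));cv2.imwrite('pics/m2.png',o)"
```

```text
r 0.1318 phi 147.8 yaw -123.2 (yaw-phi-90 -1.0) z 0.3480 F [ 0.7  2.  -0.3] q6 2.55
```

View pics/m2.png

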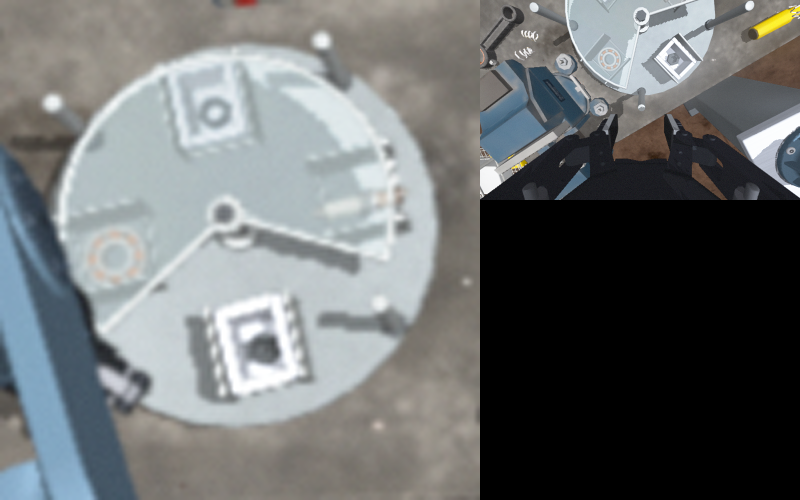

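```bash
python3 -c "
from h import *
f=lambda x,y:((x+.5)/4-.5+170,(y+.5)/4-.5+155)
for uv,z in [((52,102),.13),((322,40),.13),((380,303),.13),((259,344),.064),((224,213),.092)]:
    p=ray('t2',*f(*uv),z); d=p[:2]-AX; print(p.round(4),np.hypot(*d).round(4),np.degrees(np.arctan2(d[1],d[0])).round(1))
# pan rim outline by brightness in crop
a=cv2.imread('pics/t2.png'); g=a[225:258,218:250].min(2); 
m=(g>200).astype(np.uint8); n,l,s,c=cv2.connectedComponentsWithStats(m,8); i=1+np.argmax(s[1:,4]); pts=np.argwhere(l==i)[:,::-1]+[218,225]
r=cv2.minAreaRect(pts.astype(np.float32)); print(s[i],r); 
for b in cv2.boxPoints(r): print(ray('t2',*b,.064).round(4))
print(ray('t2',*r[0],.064))
"
```

```text
[0.6045 0.3481 0.13  ] 0.1358 57.2
[0.6447 0.1613 0.13  ] 0.135 -32.6
[0.4578 0.1213 0.13  ] 0.1344 -123.0
[0.4411 0.2143 0.064 ] 0.092 -167.6
[0.5309 0.2352 0.092 ] 0.0012 93.2
[  6   2  22  27 262] ((234.52944946289062, 240.11769104003906), (23.28342056274414, 18.91777801513672), 75.96376037597656)
[0.4693 0.2483 0.064 ]
[0.4812 0.1961 0.064 ]
[0.416  0.1796 0.064 ]
[0.4043 0.2313 0.064 ]
[0.44254611 0.2138394  0.064     ]
```

```bash
python3 -c "
from h import *
plan([.4411,.2143,.33],12.2,14)"
```

```text
from [0.422  0.3054 0.3546] -123.2 tilt z [ 0.0093  0.0039 -0.9999] q6 2.55
x 0.47 y -0.47 z 0.18 roll -9.67
x 0.54 y -0.38 z 0.18 roll -9.67
x 0.60 y -0.29 z 0.18 roll -9.67
x 0.64 y -0.18 z 0.18 roll -9.67
x 0.66 y -0.07 z 0.18 roll -9.67
x 0.66 y 0.04 z 0.18 roll -9.67
x 0.65 y 0.15 z 0.18 roll -9.67
x 0.61 y 0.26 z 0.18 roll -9.67
x 0.56 y 0.36 z 0.18 roll -9.67
x 0.49 y 0.44 z 0.18 roll -9.67
x 0.41 y 0.52 z 0.18 roll -9.67
x 0.32 y 0.58 z 0.18 roll -9.67
x 0.22 y 0.63 z 0.18 roll -9.67
x 0.11 y 0.66 z 0.18 roll -9.67
```

Request:
move_arm --moves '[{"x":0.5,"y":-0.5,"z":0.2,"roll":-9.7,"gripper":100},{"x":0.5,"y":-0.4,"z":0.2,"roll":-9.7,"gripper":100},{"x":0.6,"y":-0.3,"z":0.2,"roll":-9.7,"gripper":100},{"x":0.6,"y":-0.2,"z":0.2,"roll":-9.7,"gripper":100},{"x":0.7,"y":-0.1,"z":0.2,"roll":-9.7,"gripper":100}]'

```text
time_s: 5.6
eef_pos: [0.4279, 0.2717, 0.3383]
eef_rot: [0.0, 0.797, -0.605, -0.0]
wrist_force: [-0.6, 0.1, -0.6]
opening: 0.999
```

Request:
move_arm --moves '[{"x":0.7,"y":0.0,"z":0.2,"roll":-9.7,"gripper":100},{"x":0.7,"y":0.2,"z":0.2,"roll":-9.7,"gripper":100},{"x":0.6,"y":0.3,"z":0.2,"roll":-9.7,"gripper":100},{"x":0.6,"y":0.4,"z":0.2,"roll":-9.7,"gripper":100},{"x":0.5,"y":0.4,"z":0.2,"roll":-9.7,"gripper":100}]'

```text
time_s: 6.22
eef_pos: [0.4348, 0.2379, 0.3284]
eef_rot: [0.0, 0.975, -0.224, -0.0]
wrist_force: [-0.4, -0.0, 0.3]
opening: 0.998
```

Request:
move_arm --moves '[{"x":0.4,"y":0.5,"z":0.2,"roll":-9.7,"gripper":100},{"x":0.3,"y":0.6,"z":0.2,"roll":-9.7,"gripper":100},{"x":0.2,"y":0.6,"z":0.2,"roll":-9.7,"gripper":100},{"x":0.1,"y":0.7,"z":0.2,"roll":-9.7,"gripper":100},{"x":0,"y":0,"z":0,"roll":0,"gripper":100}]'

```text
time_s: 6.85
eef_pos: [0.44, 0.2119, 0.3204]
eef_rot: [0.0, 0.994, 0.108, -0.0]
wrist_force: [0.4, -0.2, -0.1]
opening: 1.002
```

```bash
python3 -c "
from h import *
c=snap('wrist','w3.png'); print(proj('w3',[.4411,.2143,.064]))
plan([.4411,.2143,.202],12.2,4)"
```

```text
[323.9850522  195.56536377]
from [0.44   0.2122 0.3205] 12.32 tilt z [-5.e-04 -0.e+00 -1.e+00] q6 -0.01
x 0.04 y -0.04 z 2.96 roll 0.03
x 0.04 y -0.04 z 2.96 roll 0.03
x 0.04 y -0.04 z 2.96 roll 0.03
x 0.04 y -0.04 z 2.96 roll 0.03
```

View pics/w3.png

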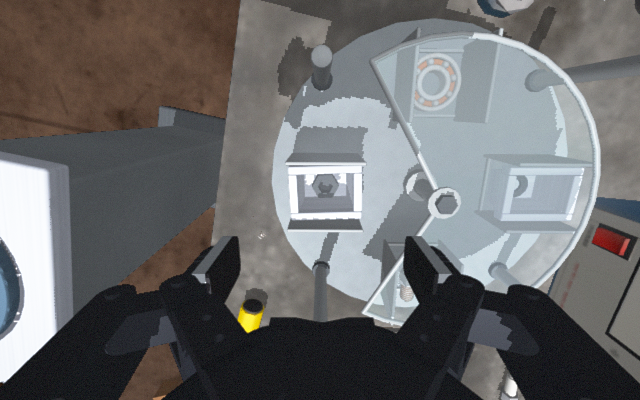

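Request:
move_arm --moves '[{"x":0.1,"y":-0.1,"z":3.0,"roll":0,"gripper":100},{"x":0.1,"y":-0.1,"z":3.0,"roll":0,"gripper":100},{"x":0.1,"y":0,"z":3.0,"roll":0,"gripper":100},{"x":0,"y":0,"z":1.8,"roll":0,"gripper":100},{"x":0,"y":0,"z":1.0,"roll":0,"gripper":100}]'

```text
time_s: 7.52
eef_pos: [0.4423, 0.2153, 0.2018]
eef_rot: [0.0, 0.994, 0.108, -0.001]
wrist_force: [0.1, -0.5, 0.1]
opening: 1.001
```

Request:
move_arm --moves '[{"x":0,"y":0,"z":0,"roll":0,"gripper":85},{"x":0,"y":0,"z":0,"roll":0,"gripper":75},{"x":0,"y":0,"z":0,"roll":0,"gripper":60},{"x":0,"y":0,"z":0,"roll":0,"gripper":60}]'

```text
time_s: 8.02
eef_pos: [0.4433, 0.2155, 0.2039]
eef_rot: [-0.0, 0.994, 0.109, 0.001]
wrist_force: [-1.7, -0.5, 5.3]
opening: 0.715
```

```bash
python3 -c "
from h import *
polar(); o=ctrl.get_obs(); print(o['eef_pos'],o['opening'],o['wrist_force'],o['torque'])"
```

```text
r 0.0896 phi -168.1 yaw 12.5 (yaw-phi-90 90.6) z 0.2039 F [-1.7 -0.5  5.3] q6 -0.01
[0.44329198 0.2154606  0.20393184] 0.7151281691471779 [-1.69117667 -0.52946502  5.30567779] [-0.07102687  0.37844134 -0.0150257 ]
```

Request:
move_arm --moves '[{"x":0,"y":0,"z":-0.5,"roll":0,"gripper":60},{"x":0,"y":0,"z":-1.5,"roll":0,"gripper":60},{"x":0,"y":0,"z":-3,"roll":0,"gripper":60},{"x":0,"y":0,"z":-4,"roll":0,"gripper":60},{"x":0,"y":0,"z":-4,"roll":0,"gripper":60}]'

```text
time_s: 8.65
eef_pos: [0.4425, 0.2152, 0.3348]
eef_rot: [-0.0, 0.994, 0.109, 0.0]
wrist_force: [0.9, 0.7, -2.0]
opening: 0.714
```

```bash
python3 -c "
from h import *
o=ctrl.get_obs(); print(o['eef_pos'],o['opening'],o['wrist_force'],o['torque'])
for uv in [(297.6,224),(364,210),(337,261),(314,259.5)]: print(uv,ray('top0',*uv,.006).round(3))
snap('side','s4.png'); snap('top','t4.png')
a=cv2.imread('pics/t4.png'); b=cv2.imread('pics/s4.png')
o=np.zeros((600,800,3),np.uint8); o[:360]=cv2.resize(a[180:280,210:432],(800,360),interpolation=cv2.INTER_CUBIC); o[360:600,:384]=cv2.resize(b[200:300,260:420],(384,240)); cv2.imwrite('pics/m4.png',o)"
```

```text
[0.44253433 0.21524558 0.33478208] 0.7139196362328623 [ 0.91771147  0.65996334 -2.04992189] [ 0.03037644 -0.02377545  0.00637806]
(297.6, 224) [0.494 0.036 0.006]
(364, 210) [ 0.532 -0.165  0.006]
(337, 261) [ 0.381 -0.078  0.006]
(314, 259.5) [ 0.387 -0.011  0.006]
```

View pics/m4.png

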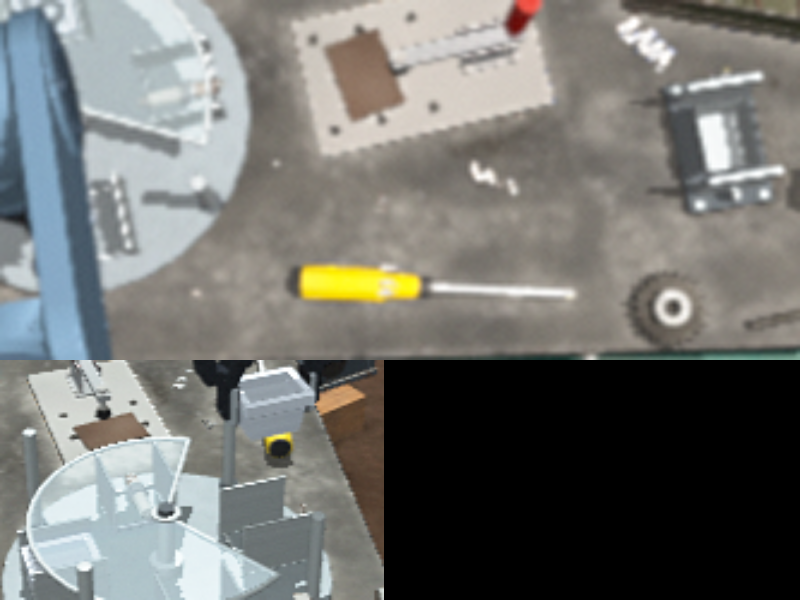

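```bash
python3 -c "
from h import *
plan([.45,-.07,.335],12.4,7)"
```

```text
from [0.4444 0.2157 0.3385] 12.54 tilt z [ 0.0098  0.0021 -0.9999] q6 -0.01
x -0.81 y 4.00 z 0.05 roll 0.02
x -0.81 y 4.00 z 0.05 roll 0.02
x -0.81 y 4.00 z 0.05 roll 0.02
x -0.80 y 4.00 z 0.05 roll 0.02
x -0.80 y 4.00 z 0.05 roll 0.02
x -0.80 y 4.00 z 0.05 roll 0.02
x -0.80 y 4.00 z 0.05 roll 0.02
```

Request:
move_arm --moves '[{"x":-0.5,"y":2.0,"z":0,"roll":0,"gripper":60},{"x":-0.8,"y":4.0,"z":0,"roll":0,"gripper":60},{"x":-0.9,"y":5.0,"z":0,"roll":0,"gripper":60},{"x":-0.9,"y":5.0,"z":0,"roll":0,"gripper":60},{"x":-0.9,"y":5.0,"z":0,"roll":0,"gripper":60}]'

```text
time_s: 9.38
eef_pos: [0.4487, 0.0002, 0.3325]
eef_rot: [-0.0, 0.994, 0.109, -0.0]
wrist_force: [1.4, 0.0, -1.5]
opening: 0.716
```

Request:
move_arm --moves '[{"x":-0.8,"y":4.0,"z":1,"roll":0,"gripper":60},{"x":-0.6,"y":2.0,"z":3,"roll":0,"gripper":60},{"x":-0.2,"y":1.0,"z":4,"roll":0,"gripper":60},{"x":0,"y":0,"z":3,"roll":0,"gripper":60},{"x":0,"y":0,"z":1,"roll":0,"gripper":60}]'

```text
time_s: 10.0
eef_pos: [0.4476, -0.0699, 0.2108]
eef_rot: [-0.001, 0.994, 0.109, -0.002]
wrist_force: [-0.6, 0.8, -1.2]
opening: 0.715
```

Request:
move_arm --moves '[{"x":0,"y":0,"z":0,"roll":0,"gripper":60},{"x":0,"y":0,"z":0,"roll":0,"gripper":60}]'

```text
time_s: 10.25
eef_pos: [0.4495, -0.0703, 0.2139]
eef_rot: [0.001, 0.994, 0.109, 0.001]
wrist_force: [0.4, -0.9, -1.0]
opening: 0.712
```

```bash
python3 -c "
from h import *
o=ctrl.get_obs(); print(o['wrist_force'],o['torque'],o['opening'])
plan([.45,-.07,.18],12.4,1)"
```

```text
[ 0.36487678 -0.9222907  -1.02824033] [-0.01741055 -0.02759082  0.00317984] 0.7119811553853812
from [ 0.4495 -0.0703  0.2139] 12.56 tilt z [ 2.e-03 -9.e-04 -1.e+00] q6 -0.64
x 0.05 y -0.01 z 3.39 roll 0.16
```

Lower gently to the bench.

Request:
move_arm --moves '[{"x":0,"y":0,"z":1.5,"roll":0,"gripper":60},{"x":0,"y":0,"z":1.0,"roll":0,"gripper":60},{"x":0,"y":0,"z":0.4,"roll":0,"gripper":60},{"x":0,"y":0,"z":0.2,"roll":0,"gripper":60}]'

```text
time_s: 10.75
eef_pos: [0.4487, -0.0701, 0.1812]
eef_rot: [-0.0, 0.994, 0.109, -0.0]
wrist_force: [0.1, -0.1, -1.1]
opening: 0.718
```

Request:
move_arm --moves '[{"x":0,"y":0,"z":0.15,"roll":0,"gripper":60},{"x":0,"y":0,"z":0,"roll":0,"gripper":60}]'

```text
time_s: 11.0
eef_pos: [0.4489, -0.0702, 0.1803]
eef_rot: [0.0, 0.994, 0.109, 0.0]
wrist_force: [0.2, 0.0, -0.7]
opening: 0.716
```

Request:
move_arm --moves '[{"x":0,"y":0,"z":0.1,"roll":0,"gripper":60},{"x":0,"y":0,"z":0,"roll":0,"gripper":60}]'

```text
time_s: 11.25
eef_pos: [0.4491, -0.0703, 0.18]
eef_rot: [0.0, 0.994, 0.109, 0.0]
wrist_force: [-2.8, 0.7, 5.7]
opening: 0.714
```

Request:
move_arm --moves '[{"x":0,"y":0,"z":0.1,"roll":0,"gripper":60},{"x":0,"y":0,"z":0,"roll":0,"gripper":60}]'

```text
time_s: 11.5
eef_pos: [0.4492, -0.0703, 0.1799]
eef_rot: [0.0, 0.994, 0.109, -0.0]
wrist_force: [-7.7, 1.8, 20.8]
opening: 0.716
```

Request:
move_arm --moves '[{"x":0,"y":0,"z":-0.1,"roll":0,"gripper":60},{"x":0,"y":0,"z":0,"roll":0,"gripper":80},{"x":0,"y":0,"z":0,"roll":0,"gripper":84},{"x":0,"y":0,"z":-1,"roll":0,"gripper":84},{"x":0,"y":0,"z":-3,"roll":0,"gripper":84}]'

```text
time_s: 12.12
eef_pos: [0.4481, -0.0699, 0.2188]
eef_rot: [-0.001, 0.994, 0.109, -0.002]
wrist_force: [0.5, -0.0, 1.3]
opening: 0.843
```

Request:
move_arm --moves '[{"x":0,"y":0,"z":-4,"roll":0,"gripper":84},{"x":0,"y":0,"z":-4,"roll":0,"gripper":84},{"x":0,"y":0,"z":0,"roll":9,"gripper":84},{"x":0,"y":0,"z":0,"roll":9,"gripper":84},{"x":0,"y":0,"z":0,"roll":9,"gripper":84}]'

```text
time_s: 12.75
eef_pos: [0.4488, -0.0702, 0.2999]
eef_rot: [0.0, 0.992, -0.128, 0.0]
wrist_force: [0.5, -0.4, -0.2]
opening: 0.844
```

Request:
move_arm --moves '[{"x":0,"y":0,"z":0,"roll":9,"gripper":84},{"x":0,"y":0,"z":0,"roll":9,"gripper":84},{"x":0,"y":0,"z":0,"roll":9,"gripper":84},{"x":0,"y":0,"z":0,"roll":9,"gripper":84},{"x":0,"y":0,"z":0,"roll":9,"gripper":84}]'

```text
time_s: 13.38
eef_pos: [0.4488, -0.0702, 0.2997]
eef_rot: [-0.0, 0.867, -0.498, 0.0]
wrist_force: [0.5, -0.0, 0.4]
opening: 0.841
```

Request:
move_arm --moves '[{"x":0,"y":0,"z":0,"roll":9,"gripper":84},{"x":0,"y":0,"z":0,"roll":9,"gripper":84},{"x":0,"y":0,"z":0,"roll":0,"gripper":84},{"x":0,"y":0,"z":0,"roll":0,"gripper":84}]'

```text
time_s: 13.88
eef_pos: [0.4489, -0.0702, 0.2995]
eef_rot: [-0.0, 0.781, -0.625, 0.0]
wrist_force: [-0.3, 0.1, 0.4]
opening: 0.84
```

```bash
python3 -c "
from h import *
c=snap('wrist','w5.png'); print(proj('w5',[.449,-.0703,.04]))
plan([.449,-.0703,.18],-77.4,1)"
```

```text
[322.5419096  195.59294391]
from [ 0.4488 -0.0702  0.2994] -77.33 tilt z [ 2.e-04 -1.e-04 -1.e+00] q6 0.93
x 0.01 y -0.01 z 11.94 roll 0.07
```

View pics/w5.png

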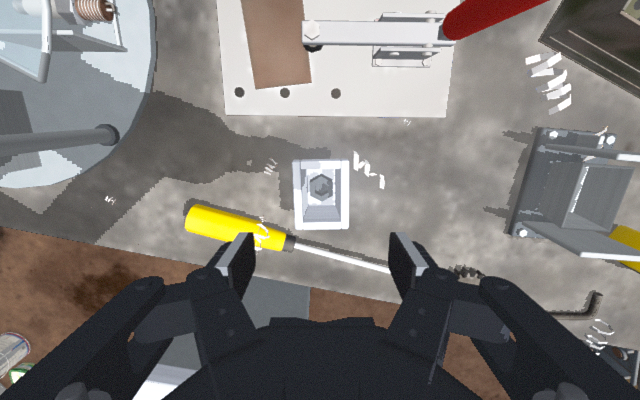

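Request:
move_arm --moves '[{"x":0,"y":0,"z":3.5,"roll":0,"gripper":84},{"x":0,"y":0,"z":3.5,"roll":0,"gripper":80},{"x":0,"y":0,"z":2.5,"roll":0,"gripper":75},{"x":0,"y":0,"z":1.4,"roll":0,"gripper":75},{"x":0,"y":0,"z":0.5,"roll":0,"gripper":75}]'

```text
time_s: 14.55
eef_pos: [0.4488, -0.0702, 0.1847]
eef_rot: [0.0, 0.78, -0.625, -0.0]
wrist_force: [0.3, -0.0, 0.5]
opening: 0.75
```

Request:
move_arm --moves '[{"x":0,"y":0,"z":0,"roll":0,"gripper":70},{"x":0,"y":0,"z":0,"roll":0,"gripper":60},{"x":0,"y":0,"z":0,"roll":0,"gripper":45},{"x":0,"y":0,"z":0,"roll":0,"gripper":45}]'

```text
time_s: 15.05
eef_pos: [0.4495, -0.0704, 0.1864]
eef_rot: [-0.0, 0.78, -0.626, 0.001]
wrist_force: [-0.3, 0.9, 5.1]
opening: 0.548
```

Request:
move_arm --moves '[{"x":0,"y":0,"z":-0.3,"roll":0,"gripper":45},{"x":0,"y":0,"z":-2,"roll":0,"gripper":45},{"x":0,"y":0,"z":-3,"roll":0,"gripper":45},{"x":0,"y":0,"z":-3,"roll":0,"gripper":45},{"x":0,"y":0,"z":-2,"roll":0,"gripper":45}]'

```text
time_s: 15.68
eef_pos: [0.449, -0.0702, 0.2899]
eef_rot: [-0.0, 0.78, -0.626, 0.001]
wrist_force: [-0.0, -0.6, -1.7]
opening: 0.553
```

```bash
python3 -c "
from h import *
d=np.array([[[620,150.]]])
# cradle estimate in top0: cheek top edges centre etc
P=lambda u,v,z:ray('top0',((u-550+.5)/5-.5+380),((v+.5)/5-.5+185),z)
c=[P(660,93,.075),P(756,81,.075),P(688,222,.075),P(785,212,.075)]
print('cheek mean',np.mean(c,0)); print('plate BL BR TL mean(diag)',(P(772,255,.008)+P(628,97,.008))/2)
plan([.50,-.300,.30],-81.5,5)"
```

```text
cheek mean [ 0.50035541 -0.2996077   0.075     ]
plate BL BR TL mean(diag) [ 0.49863896 -0.30006789  0.008     ]
from [ 0.449  -0.0702  0.2899] -77.46 tilt z [ 1.7e-03 -8.0e-04 -1.0e+00] q6 0.93
x 4.71 y 0.00 z -0.20 roll 0.81
x 4.71 y -0.06 z -0.20 roll 0.81
x 4.71 y -0.13 z -0.20 roll 0.81
x 4.70 y -0.20 z -0.20 roll 0.81
x 4.70 y -0.26 z -0.20 roll 0.81
```

```bash
python3 -c "
from h import *
plan([.425,-.300,.31],-82,6)"
```

```text
from [ 0.449  -0.0702  0.2899] -77.46 tilt z [ 1.7e-03 -8.0e-04 -1.0e+00] q6 0.93
x 3.65 y 1.22 z -0.34 roll 0.76
x 3.67 y 1.17 z -0.34 roll 0.76
x 3.68 y 1.12 z -0.34 roll 0.76
x 3.70 y 1.08 z -0.34 roll 0.76
x 3.71 y 1.03 z -0.34 roll 0.76
x 3.72 y 0.98 z -0.34 roll 0.76
```

Request:
move_arm --moves '[{"x":2.0,"y":0.6,"z":-0.4,"roll":0.8,"gripper":45},{"x":4.0,"y":1.2,"z":-0.4,"roll":0.8,"gripper":45},{"x":5.0,"y":1.5,"z":-0.4,"roll":0.8,"gripper":45},{"x":5.0,"y":1.5,"z":-0.4,"roll":0.8,"gripper":45},{"x":4.0,"y":1.1,"z":-0.4,"roll":0.8,"gripper":45}]'

```text
time_s: 16.3
eef_pos: [0.4276, -0.2795, 0.3086]
eef_rot: [0.0, 0.757, -0.653, 0.0]
wrist_force: [0.4, 0.8, -0.3]
opening: 0.55
```

Request:
move_arm --moves '[{"x":2.1,"y":0.6,"z":0,"roll":0.6,"gripper":45},{"x":0,"y":0,"z":0,"roll":0,"gripper":45},{"x":0,"y":0,"z":0,"roll":0,"gripper":45},{"x":0,"y":0,"z":0,"roll":0,"gripper":45}]'

```text
time_s: 16.8
eef_pos: [0.4255, -0.298, 0.3079]
eef_rot: [-0.0, 0.755, -0.656, -0.0]
wrist_force: [-0.9, 0.2, -1.2]
opening: 0.553
```

```bash
python3 -c "
from h import *
c=snap('wrist','w6.png'); print(proj('w6',[.5,-.3,.043]))
plan([.5,-.3,.31],-82,6)
a=cv2.imread('pics/w6.png'); print(a.shape); u,v=proj('w6',[.5,-.3,.043]).astype(int); x0=max(0,u-100);y0=max(0,v-75);print(x0,y0)
cv2.imwrite('pics/w6c.png',cv2.resize(a[y0:y0+150,x0:x0+200],(800,600),interpolation=cv2.INTER_CUBIC))"
```

```text
[337.75731777 107.22637354]
from [ 0.4256 -0.2981  0.3081] -81.98 tilt z [-2.e-04  5.e-04 -1.e+00] q6 0.59
x 0.20 y -1.22 z -0.03 roll 0.00
x 0.20 y -1.22 z -0.03 roll 0.00
x 0.20 y -1.22 z -0.03 roll 0.00
x 0.20 y -1.22 z -0.03 roll 0.00
x 0.20 y -1.22 z -0.03 roll 0.00
x 0.20 y -1.22 z -0.03 roll 0.00
(400, 640, 3)
237 32
```

View pics/w6c.png

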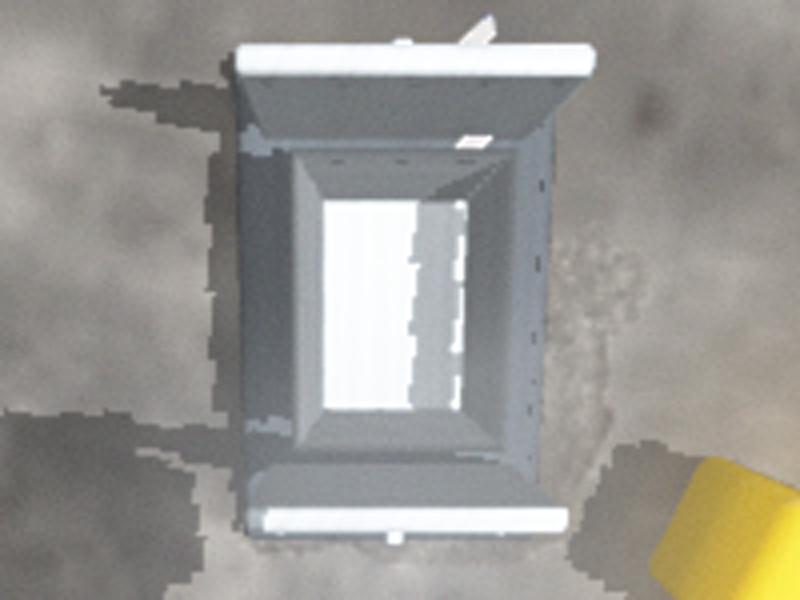

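```bash
python3 -c "
from h import *
P=lambda u,v,z:ray('w6',(u+.5)/4-.5+237,(v+.5)/4-.5+32,z)[:2]
def rep(n,c,z):
    q=np.array([P(*a,z) for a in c]); TL,TR,BL,BR=q
    x=(TL+TR-BL-BR)/2; y=(TL+BL-TR-BR)/2
    print(n,q.mean(0).round(4),'len',np.hypot(*x).round(4),'wid',np.hypot(*y).round(4),'yawx %.1f yawy-90 %.1f'%(np.degrees(np.arctan2(x[1],x[0])),np.degrees(np.arctan2(y[1],y[0]))-90))
rep('rim',[(293,152),(517,150),(296,448),(503,450)],.043)
rep('floor',[(322,200),(467,200),(322,410),(462,410)],.015)
rep('cheek',[(238,75),(594,75),(264,508),(567,508)],.075)
rep('base',[(236,60),(557,60),(250,533),(535,533)],.008)
"
```

```text
rim [ 0.4994 -0.2996] len 0.0581 wid 0.0439 yawx 7.7 yawy-90 7.9
floor [ 0.4993 -0.2991] len 0.0459 wid 0.0325 yawx 8.0 yawy-90 7.9
cheek [ 0.4994 -0.3003] len 0.0728 wid 0.0578 yawx 8.9 yawy-90 7.9
base [ 0.499  -0.2997] len 0.106 wid 0.0708 yawx 8.2 yawy-90 7.9
```

Request:
move_arm --moves '[{"x":0.2,"y":-1.3,"z":0,"roll":0,"gripper":45},{"x":0.3,"y":-2.0,"z":0,"roll":0,"gripper":45},{"x":0.3,"y":-2.0,"z":0,"roll":0,"gripper":45},{"x":0.3,"y":-1.4,"z":0.5,"roll":0,"gripper":45},{"x":0.1,"y":-0.6,"z":1.5,"roll":0,"gripper":45}]'

```text
time_s: 17.48
eef_pos: [0.5005, -0.3011, 0.2881]
eef_rot: [0.0, 0.755, -0.656, 0.001]
wrist_force: [-0.2, 0.3, -2.1]
opening: 0.55
```

Request:
move_arm --moves '[{"x":0,"y":0,"z":2.5,"roll":0,"gripper":45},{"x":0,"y":0,"z":1.5,"roll":0,"gripper":45},{"x":0,"y":0,"z":0.5,"roll":0,"gripper":45},{"x":0,"y":0,"z":0,"roll":0,"gripper":45},{"x":0,"y":0,"z":0,"roll":0,"gripper":45}]'

```text
time_s: 18.1
eef_pos: [0.4995, -0.3015, 0.2441]
eef_rot: [0.0, 0.754, -0.657, 0.001]
wrist_force: [0.4, -0.0, -1.3]
opening: 0.552
```

```bash
python3 -c "
from h import *
o=ctrl.get_obs(); print(o['wrist_force'],o['torque'],o['opening'])
plan([.4994,-.2997,.205],-82,1)
snap('wrist','w7.png'); snap('side','s7.png')
a=cv2.imread('pics/w7.png');b=cv2.imread('pics/s7.png'); u,v=proj('s7',[.5,-.3,.06]).astype(int); print(u,v)
o=np.zeros((600,800,3),np.uint8); o[:400,:640]=a; o[400:,:320]=cv2.resize(b[v-31:v+31,u-50:u+50],(320,200),interpolation=cv2.INTER_CUBIC); cv2.imwrite('pics/m7.png',o)"
```

```text
[ 0.38055435 -0.01050842 -1.33034374] [-0.04271517 -0.00199737 -0.008824  ] 0.5517870602249423
from [ 0.4995 -0.3015  0.2441] -82.08 tilt z [ 0.0011 -0.0011 -1.    ] q6 0.69
x -0.18 y -0.01 z 3.91 roll -0.08
319 162
```

View pics/m7.png

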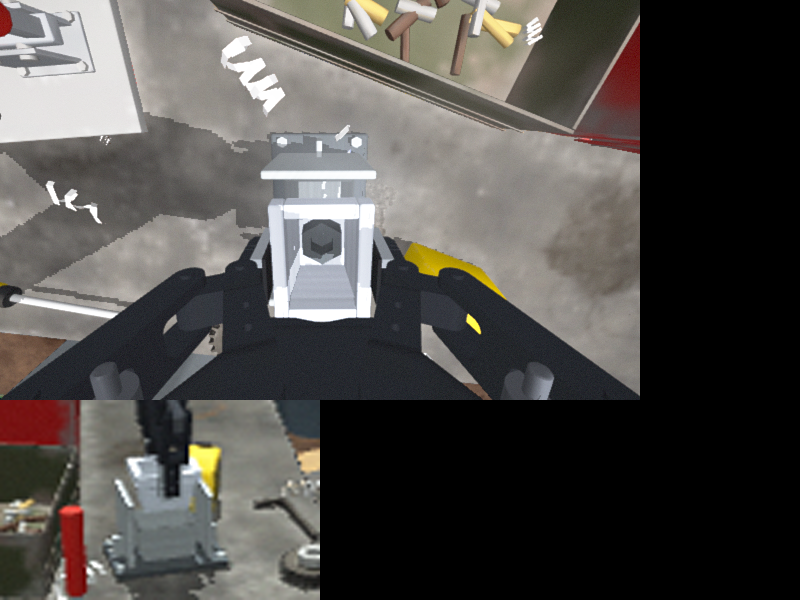

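Request:
move_arm --moves '[{"x":-0.15,"y":0,"z":0.5,"roll":0,"gripper":45},{"x":0,"y":0,"z":1.0,"roll":0,"gripper":45},{"x":0,"y":0,"z":0.5,"roll":0,"gripper":45},{"x":0,"y":0,"z":0,"roll":0,"gripper":45}]'

```text
time_s: 18.7
eef_pos: [0.4988, -0.2994, 0.2223]
eef_rot: [-0.0, 0.754, -0.657, -0.001]
wrist_force: [0.6, 0.2, -1.0]
opening: 0.555
```

Request:
move_arm --moves '[{"x":0,"y":0,"z":0.5,"roll":0,"gripper":45},{"x":0,"y":0,"z":0.5,"roll":0,"gripper":45},{"x":0,"y":0,"z":0,"roll":0,"gripper":45}]'

```text
time_s: 19.08
eef_pos: [0.4989, -0.2995, 0.2126]
eef_rot: [-0.0, 0.754, -0.657, -0.001]
wrist_force: [0.0, 0.4, -0.9]
opening: 0.551
```

```bash
python3 -c "
from h import *
o=ctrl.get_obs(); print(o['wrist_force'],o['torque'],o['opening'])
plan([.4994,-.2997,.201],-82,1)"
```

```text
[ 0.01443635  0.35207582 -0.86296937] [-0.07483597  0.01776298  0.03967722] 0.5513592866452424
from [ 0.4989 -0.2995  0.2126] -82.07 tilt z [-8.e-04  7.e-04 -1.e+00] q6 0.69
x 0.03 y -0.05 z 1.16 roll -0.07
```

Request:
move_arm --moves '[{"x":0,"y":-0.05,"z":0.4,"roll":0,"gripper":45},{"x":0,"y":0,"z":0.3,"roll":0,"gripper":45},{"x":0,"y":0,"z":0.1,"roll":0,"gripper":45},{"x":0,"y":0,"z":0,"roll":0,"gripper":45}]'

```text
time_s: 19.58
eef_pos: [0.4995, -0.2996, 0.2051]
eef_rot: [-0.0, 0.754, -0.657, -0.0]
wrist_force: [-0.4, 0.3, -0.9]
opening: 0.551
```

Request:
move_arm --moves '[{"x":0,"y":0,"z":0.1,"roll":0,"gripper":45},{"x":0,"y":0,"z":0.1,"roll":0,"gripper":45},{"x":0,"y":0,"z":0,"roll":0,"gripper":45}]'

```text
time_s: 19.95
eef_pos: [0.4995, -0.2996, 0.2031]
eef_rot: [-0.0, 0.754, -0.657, -0.0]
wrist_force: [-0.3, 1.2, -0.4]
opening: 0.551
```

Request:
move_arm --moves '[{"x":0,"y":0,"z":0.1,"roll":0,"gripper":45},{"x":0,"y":0,"z":0,"roll":0,"gripper":45}]'

```text
time_s: 20.2
eef_pos: [0.4995, -0.2996, 0.2021]
eef_rot: [0.0, 0.754, -0.657, -0.0]
wrist_force: [-0.9, 0.1, -1.1]
opening: 0.543
```

Request:
move_arm --moves '[{"x":0,"y":0,"z":0.07,"roll":0,"gripper":45},{"x":0,"y":0,"z":0,"roll":0,"gripper":45}]'

```text
time_s: 20.45
eef_pos: [0.4996, -0.2996, 0.2015]
eef_rot: [-0.0, 0.754, -0.657, 0.0]
wrist_force: [0.1, -0.5, -1.2]
opening: 0.554
```

Request:
move_arm --moves '[{"x":0,"y":0,"z":0.06,"roll":0,"gripper":45},{"x":0,"y":0,"z":0,"roll":0,"gripper":45}]'

```text
time_s: 20.7
eef_pos: [0.4996, -0.2996, 0.2014]
eef_rot: [0.0, 0.754, -0.656, 0.0]
wrist_force: [-2.7, 0.9, 4.9]
opening: 0.548
```

Request:
move_arm --moves '[{"x":0,"y":0,"z":0.06,"roll":0,"gripper":45},{"x":0,"y":0,"z":0,"roll":0,"gripper":45}]'

```text
time_s: 20.95
eef_pos: [0.4996, -0.2996, 0.2014]
eef_rot: [0.0, 0.754, -0.656, -0.0]
wrist_force: [-4.4, 3.2, 10.8]
opening: 0.552
```

Request:
move_arm --moves '[{"x":0,"y":0,"z":-0.1,"roll":0,"gripper":45},{"x":0,"y":0,"z":0,"roll":0,"gripper":60},{"x":0,"y":0,"z":0,"roll":0,"gripper":67},{"x":0,"y":0,"z":0,"roll":0,"gripper":67},{"x":0,"y":0,"z":-1,"roll":0,"gripper":67}]'

```text
time_s: 21.58
eef_pos: [0.4992, -0.2993, 0.2107]
eef_rot: [-0.0, 0.754, -0.657, -0.001]
wrist_force: [0.3, -0.6, 0.3]
opening: 0.674
```

Request:
move_arm --moves '[{"x":0,"y":0,"z":-3,"roll":0,"gripper":67},{"x":0,"y":0,"z":-4,"roll":0,"gripper":67},{"x":0,"y":2,"z":-4,"roll":0,"gripper":67},{"x":0,"y":4,"z":0,"roll":0,"gripper":67},{"x":0,"y":2,"z":0,"roll":0,"gripper":67}]'

```text
time_s: 22.2
eef_pos: [0.4191, -0.3107, 0.3223]
eef_rot: [0.0, 0.754, -0.657, 0.001]
wrist_force: [-0.4, -0.2, -1.4]
opening: 0.671
```

Request:
move_arm --moves '[{"x":0,"y":0,"z":0,"roll":0,"gripper":67},{"x":0,"y":0,"z":0,"roll":0,"gripper":67},{"x":0,"y":0,"z":0,"roll":0,"gripper":67}]'

```text
time_s: 22.58
eef_pos: [0.421, -0.3105, 0.321]
eef_rot: [-0.0, 0.755, -0.656, -0.0]
wrist_force: [-0.1, -0.9, -0.1]
opening: 0.67
```

```bash
python3 -c "
from h import *
o=ctrl.get_obs(); print(o['eef_pos'],o['wrist_force'],o['opening'])
snap('wrist','w8.png'); snap('side','s8.png'); snap('top','t8.png')
a=cv2.imread('pics/w8.png');b=cv2.imread('pics/s8.png');t=cv2.imread('pics/t8.png'); u,v=proj('w8',[.5,-.3,.05]).astype(int); print(u,v)
y0=max(0,v-70)
o=np.zeros((600,800,3),np.uint8); o[:400,:500]=cv2.resize(a[y0:y0+140,u-88:u+87],(500,400),interpolation=cv2.INTER_CUBIC); o[:200,500:]=cv2.resize(b[131:193,272:365],(300,200),interpolation=cv2.INTER_CUBIC)
o[400:,:]=cv2.resize(t[180:262,180:508],(800,200)); cv2.imwrite('pics/m8.png',o)
print(proj('w8',[.4994,-.2997,.055]), y0,u-88)"
```

```text
[ 0.42098358 -0.31052731  0.32101132] [-0.07880935 -0.90832419 -0.11750676] 0.669751140637467
323 99
[322.61196463 100.0909503 ] 29 235
```

View pics/m8.png

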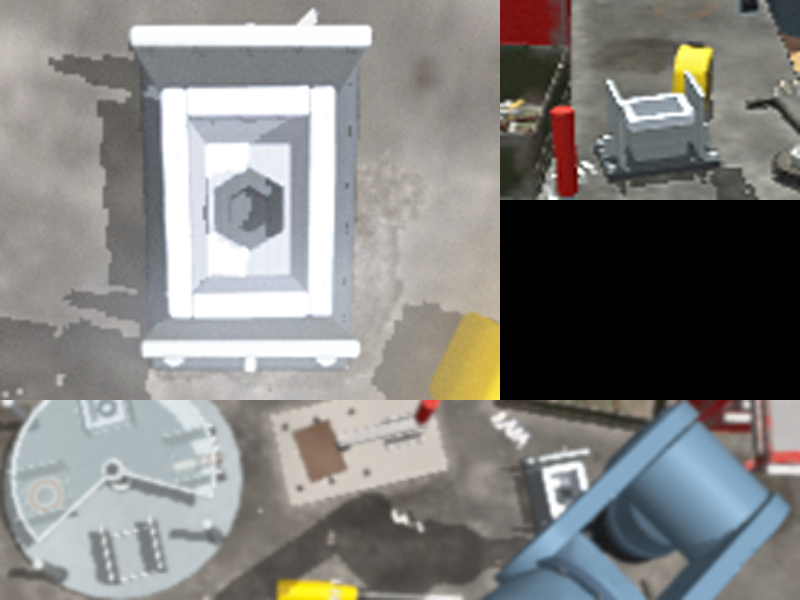

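The pan is level and nested: its collar rests on the rim between the cheeks, with the nut at crop pixel (250,208). The gripper is clear, and the other parts are in their bays.

```bash
python3 -c "
from bench import ctrl
print(ctrl.hand_in())"
```

```text
the job is handed in; nothing more can be done
None
```

The nut pan is nested in the cradle's tray and released, and the job was handed in at about 23 s on the robot's clock.

- **Carousel:** I held a rim post loosely and turned the disc about 137° clockwise. The hex-nut pan, confirmed in a wrist picture, then stood in the middle of the cover's gap.
- **Moving the pan:** I lifted it out by its ends, stood it on the clear bench beyond the screwdriver, let go and took it again by its long sides. I then lowered it in small steps into the cradle.
- **Contact forces:** The pan touched the tray rim with the tool at 0.2014 m, which matches the seat height. I pressed with about 11 N there at most. Standing it on the bench took up to about 21 N.

**Last checks:**
- The wrist and side views show the pan level, with its collar on the rim between the cheeks and the gripper clear.
- The last top view shows the washer pan, bearing and spark plug still in the carousel, and the screwdriver in place.
- The side view shows the tape measure upright beside the cradle.
- The arm hid the gear in the last top view, and I did not measure its position again.
- No check failed or disagreed. One move call was refused by the interface early on and I re-sent it.

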